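# Load a tube carrier under a shaker's sprung hold-down arm

### The job

Pick up the pink tube carrier and set it level on the shaker's deck with its sloped nose towards the black roller of the yellow hold-down arm. Push it along between the guides so that the nose pushes the sprung arm up and the roller rides over the hump and comes down in the hollow behind it; push on until the carrier is fully home, pressed firmly but gently (about 10 N) against the black end stop with its white seat pin. Then let go, leaving it there under the arm, keep the tubes upright throughout, and do not disturb the box, bottle or jar on the bench.

Things in the scene. Friction and masses are not known exactly. Their poses are not given: they have to be found in the camera images.
- shaker: White bench shaker, fixed, 270 (x) x 200 (y) mm, aluminium deck. Origin: centre of its underside; the deck is 70 mm above. The carrier is pushed along the shaker's +x on its centre line (y = 0). The deck is clear from its entry edge (x = -131 mm) to the guides. Two blue posts at x = 124 mm, 52 mm above the deck, carry the hold-down arm.
- guide_mouth (a point): Middle of the mouth of the two dark guides, at deck height, 23 mm along the shaker's x; axes as the shaker's. The mouth is 52 mm wide, narrowing within 17 mm to the 44 mm channel, which runs on to x = 108 mm. The guides are 14 mm high.
- stop_mount: Dark block between the blue posts; origin at deck height, mid-face, 122 mm along the shaker's x. A brass stem on it carries the end stop, a black plate 36 mm wide, 20 high, whose face was set anywhere from 77 to 101 mm along the shaker's x. That is not measured: see or feel it. The plate does not give. About 10 N on it beyond the sliding friction is right; over 16 N is rough.
- seat_pin (a joint): Small white sprung pin, 7 mm thick, in the end stop's face, 7 mm above the deck. In m: 0 = standing 4 mm out of the face, 0.004 = pressed flush by a carrier that is fully home (its nose, 70 mm ahead of its origin, on the plate). It pushes back with only 0.3 to 1.5 N; friction under the hold-down arm keeps the carrier in place.
- hold_arm (a joint): Yellow sprung arm on a level pivot 130 mm along the shaker's x, 38 mm above the deck. In rad: 0 = down at rest, grows as the roller is lifted; about 0.17 with the roller on the carrier's hump, 0.11 in the hollow. It presses down with about 4 N at rest, 6 N in the hollow, 7 N on the hump. Pushing the nose under takes up to about 15 N along the deck, sliding on in the hollow 5 to 9 N, more if pressed down.
- roller: Free-turning black roller at the end of the hold-down arm, 16 mm diameter, 26 mm long. Origin: its centre (it turns: ignore its rotation). At rest it is 40 mm along the shaker's x, its underside 16 mm above the deck, just above the tip of the carrier's nose (14 mm).
- carrier: Loose pink tube carrier, 140 (x) x 40 (y) mm, about 0.3 kg. Origin: centre of its underside; +x towards its nose. Rear block 28 mm high from x = -70 to 0 mm, with six capped tubes (caps to 44 mm high, within 17 mm of the centre line). Its plain sides, 40 mm apart, are the grip, best at x = -30 mm, where fingers stay clear of the guides when the carrier is home.
- hollow (a point): Middle of the flat hollow in the carrier's top, 18 mm along its x, 26 mm above its underside; axes as the carrier's. The hollow runs from x = 0 to 36 mm; before it stands the hump, 31 mm high at x = 44 to 47 mm, then the nose slope falls to 14 mm high at x = 70 mm, the nose tip.
- tip_box: Blue pipette-tip box with pale lid, 80 x 80 x 60 mm, loose bystander. Origin: centre of its underside.
- reagent_bottle: Clear reagent bottle with black cap, 60 mm diameter, 115 mm high, loose bystander. Origin: centre of its underside.
- amber_jar: Amber jar with white cap, 56 mm diameter, 75 mm high, loose bystander. Origin: centre of its underside.
Not all that is in view belongs to the job. What is shaped like the carrier but green or purple is not meant.

How it is judged:
On the way, in this order (a step that is already met when the one before it is completed fails the run):
1. the carrier, on the deck, has pushed the roller up onto its hump (value of joint hold_arm above 0.148 rad and contact force between roller and carrier above 1 N and z of carrier in the frame of shaker below 0.08 m), for 0.04 s.
2. the roller has come down in the hollow and the carrier is pressed against the end stop with more than 6 N (value of joint seat_pin above 0.0024 m and contact force between roller and carrier above 1.5 N and value of joint hold_arm between 0.085 and 0.14 rad and contact force between carrier and stop_mount above 6 N), for 0.1 s.
At the end, for the whole second after the job is handed in: The carrier lies flat and still on the deck between the guides, straight within 4 degrees, its nose within 1.6 mm of the end stop (seat pin pressed in by over 2.4 mm), with the roller bearing down on it in the hollow (arm at 0.085 to 0.14 rad), and is let go (value of joint seat_pin above 0.0024 m and z of carrier in the frame of shaker between 0.067 and 0.0735 m and angle between carrier's own z axis and vertical below 0.05 rad and contact force between roller and carrier above 1.5 N and value of joint hold_arm between 0.085 and 0.14 rad and y of carrier in the frame of shaker between -0.004 and 0.004 m and angle between the x axis of carrier and the x axis of shaker, either way round below 0.07 rad and linear speed of carrier below 0.01 m/s); the robot touches nothing.
It fails at once if the end stop is pressed with more than 16 N (contact force between carrier and stop_mount above 16 N).
It fails at once if the carrier is tipped by more than 30 degrees (angle between carrier's own z axis and vertical above 0.52 rad).
It fails at once if the tip box is pushed more than 20 mm or tipped over (distance of tip_box from where it was at the start of the episode above 0.02 m or angle between tip_box's own z axis and vertical above 0.3 rad).
It fails at once if the reagent bottle is pushed more than 20 mm or tipped over (distance of reagent_bottle from where it was at the start of the episode above 0.02 m or angle between reagent_bottle's own z axis and vertical above 0.3 rad).
It fails at once if the amber jar is pushed more than 20 mm or tipped over (distance of amber_jar from where it was at the start of the episode above 0.02 m or angle between amber_jar's own z axis and vertical above 0.3 rad).
It also fails if it takes over 72 s, if anything falls off the work surface, if the arm or the gripper's body presses on something with over 40 N, if the wrist force passes 120 N, or if a joint passes its speed limit or range.

### The arm

A 6-joint arm with a two-finger parallel gripper is mounted at the origin on the work surface. World frame = base frame: x ahead of the robot, y to its left, z up, the work surface at z = 0. Lengths are in m, angles in rad, forces in N, time in s.
With the tool pointing down it reaches from about 0.375 to 0.975 m from the base axis. Payload 3.8 kg.
Tool frame: the origin (TCP) lies midway between the tips of the shut fingers; the grasp point (between the pads) lies 19 mm behind it; z points along the fingers, y is the line along which they close (so a half turn about z gives the same grasp; the last joint's range is limited). The gripper opens to 88 mm and grips with 3 to 60 N. Pads are 18 mm wide; open, the fingers measure 123 mm over their backs; the gripper's body (75 mm by 187 mm) begins 45 mm behind the grasp point.
Start: joints at [1.312, 0.264, 1.604, -0, 1.274, -0.037], TCP at [0.148, 0.658, 0.239] pointing down, gripper open.
Joint ranges: [-2.63, 2.63], [-0.94, 2.18], [0.31, 2.57], [-1.31, 4.45], [0, 2.66], [-2.55, 2.55]. Speed limits (rad/s): [2.57, 2.57, 3.14, 3.14, 3.14, 3.14].

### API

Orientations are given as a rotation vector (axis times angle).
In Python, from cell import manip, inverse_kinematics, cams, order gives the robot as it stands. Calls block until the motion is done:
- manip.move_pose(position, orientation): joint-space move of the TCP to a pose.
- manip.move_linear(position, rate=0.15, rot=None): straight line of the TCP; rot=None keeps the orientation; rate is the mean speed in m/s.
- manip.set_joints(angles): joint-space move.
- manip.set_gripper(opening, force=None): finger opening in m; force is the grip in N (None keeps the last); returns when the fingers have stopped.
- manip.dwell(seconds).
- inverse_kinematics(position, orientation): joint angles nearest the present ones, or None.
- manip.state(): the state.
- cams.capture(name): name is "scene" or "side" or "wrist"; returns a dict with "image" (384x512x3 uint8, blue, green, red), "z_map" (384x512 float32, m along the optical axis (not along the pixel's ray), 0 where there is no reading), "intrinsics" (3x3 intrinsics, pixels), "position" and "orientation" of the camera in the world; the wrist camera has in their place "T_tool_cam" (4x4, takes a point from camera to tool coordinates, whose origin is the TCP and whose axes are the flange's). Camera axes: x right, y down, z forward; pixel columns grow to the right and rows downward; lengths in m; the calibration is good to about 2 mm. A picture is of the moment at which its call begins: read the wrist's pose just before it.
A pose or a line that the arm cannot do raises manip.IKError and nothing moves.
- order.close_job(): hands the job in; it is judged then, once.
The state is a dict: "clock": time; "joint_pos": joint angles; "joint_velocities": joint speeds; "tau": joint torques, N m; "tool_pos": TCP position; "tcp_rot": TCP orientation; "contact_force": force on the tool from outside, world axes, zero at the start; "moment": the same for the moment, N m; "gripper_width": finger opening in m; "grasp_force": force on a finger pad.
Only numpy, scipy, OpenCV 4.12 (cv2) and the standard library are available. Lean on these libraries where they do the work, as an engineer would, in place of code of your own. Each camera call takes 0.05 s, during which the arm holds its last target. There are 200 camera calls.

## Working session

There is one attempt and no reset: what is moved stays moved. The work goes in short steps, each a Python script; the robot and the scene stay as the last script left them, time stands still between calls to the robot, and variables do not carry over. Pictures are saved under pics/ and viewed, at most 10 in all, crops included, and the job is handed in when it is done.

```bash
mkdir -p pics; ls; python3 - <<'E'
from cell import manip,cams
import cv2,numpy as np,pickle
d={n:cams.capture(n) for n in("scene","side")}
pickle.dump(d,open('d0.pkl','wb'))
cv2.imwrite('pics/a.png',np.vstack([d['scene']['image'],d['side']['image']])[:, :] if 0 else d['scene']['image'])
cv2.imwrite('pics/b.png',d['side']['image'])
for n in d: print(n,d[n]['intrinsics'],d[n]['position'],d[n]['orientation'])
print(manip.state())
E
```

```text
pics
scene [[374.92542597   0.         260.60595275]
 [  0.         374.92542597 190.91617822]
 [  0.           0.           1.        ]] [ 1.14601032 -0.41361491  0.76748954] [-2.04861333 -1.1768103   0.52959088]
side [[413.20267513   0.         258.49113385]
 [  0.         413.20267513 193.54292118]
 [  0.           0.           1.        ]] [ 0.10413172 -0.96588167  0.69468711] [-2.06844245  0.46329536 -0.26500295]
{'clock': 0.1, 'joint_pos': array([ 1.31209763e+00,  2.64671734e-01,  1.60520017e+00, -6.56049169e-06,
        1.27368400e+00, -3.69008530e-02]), 'joint_velocities': array([-0.0012284 , -0.00199547, -0.00238235, -0.00034141,  0.00056556,
       -0.00021671]), 'tau': array([ 8.34626971e-04, -5.03616822e+01, -3.58070076e+01,  7.30877300e-02,
        2.33748159e-02, -3.36684434e-05]), 'tool_pos': array([0.14833492, 0.65786461, 0.23753672]), 'tcp_rot': array([-3.47651056e-01, -3.12201158e+00,  3.05142867e-03]), 'contact_force': array([ 0.30514302, -1.04508464,  0.87130164]), 'moment': array([-0.04100711, -0.01614193, -0.02904276]), 'grasp_force': 0.0, 'gripper_width': 0.08815231088489445}
```

View pics/a.png

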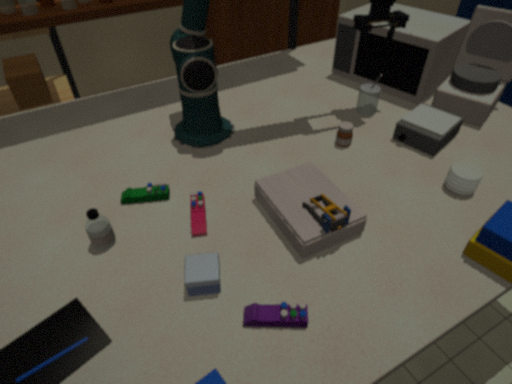

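View pics/b.png

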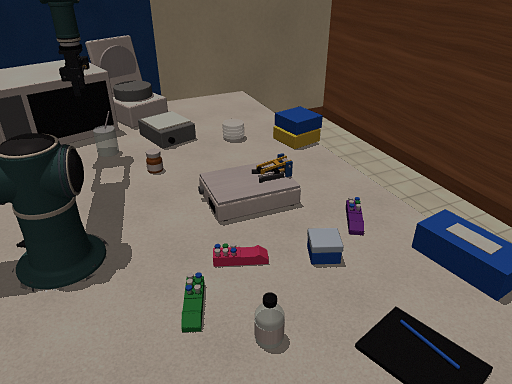

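Candidates in the scene view: green at (145,193), pink/red at (198,215) and purple at (276,316). Only (198,215) is pink, with tubes at the top (rear, y≈200) and the nose at the bottom (y≈232). The shaker is at about (310,205), with the yellow arm at (327,210). I'll confirm with one crop while measuring.

```bash
cat > h.py <<'E'
import numpy as np,cv2,pickle
from scipy.spatial.transform import Rotation as R
def cloud(c,T=None):
    K=c['intrinsics'];z=c['z_map'];v,u=np.mgrid[:z.shape[0],:z.shape[1]]
    p=np.stack([(u-K[0,2])/K[0,0]*z,(v-K[1,2])/K[1,1]*z,z],-1)
    if T is None: Rm,t=R.from_rotvec(c['orientation']).as_matrix(),c['position']
    else: Rm,t=T[:3,:3],T[:3,3]
    w=p@Rm.T+t; w[z==0]=np.nan
    return w
def pink(im):
    h=cv2.cvtColor(im,cv2.COLOR_BGR2HSV)
    m=cv2.inRange(h,(163,120,60),(180,255,255))
    n,l,s,_=cv2.connectedComponentsWithStats(m)
    return l==1+np.argmax(s[1:,4])
def wristT(st,c):
    T=np.eye(4);T[:3,:3]=R.from_rotvec(st['tcp_rot']).as_matrix();T[:3,3]=st['tool_pos']
    return T@c['T_tool_cam']
E
python3 - <<'E'
from h import *
d=pickle.load(open('d0.pkl','rb'))
for n in d:
    c=d[n];w=cloud(c);m=pink(c['image'])
    p=w[m];p=p[~np.isnan(p[:,0])]
    print(n,m.sum(),'z',np.percentile(p[:,2],[2,50,98]))
    q=p[p[:,2]>.01]
    r=cv2.minAreaRect(q[:,:2].astype(np.float32)*1000);print(r)
    z=w[...,2];x=w[...,0];y=w[...,1]
    # deck: points at height 60-80mm, largest component
    mm=((z>.06)&(z<.08)).astype(np.uint8)
    k,l,s,ce=cv2.connectedComponentsWithStats(mm)
    i=1+np.argmax(np.where((s[1:,0]>150)&(s[1:,0]<300),s[1:,4],0));q=w[l==i]
    print('deck',s[i],q[:,2].mean(),cv2.minAreaRect(q[:,:2].astype(np.float32)*1000))
    h=cv2.cvtColor(c['image'],cv2.COLOR_BGR2HSV)
    yl=(cv2.inRange(h,(15,140,80),(32,255,255))>0)&(z>.07)&(z<.15)
    bl=(cv2.inRange(h,(100,120,40),(130,255,255))>0)&(z>.08)&(z<.15)
    for nm,g in(('yellow',yl),('blue',bl)):
        print(nm,g.sum(),np.nanmedian(w[g],0))
a=d['scene']['image'][160:250,100:370];b=d['side']['image'][150:280,170:350]
cv2.imwrite('pics/c.png',np.vstack([cv2.resize(a,(640,213),interpolation=3),cv2.resize(b,(640,380))]))
E
```

```text
scene 431 z [0.00883288 0.02751744 0.03314837]
((423.44268798828125, -198.30984497070312), (38.29172134399414, 125.4358901977539), 68.30491638183594)
deck [ 254  161  113   85 4199] 0.07090013509725479 ((561.529541015625, 71.7586669921875), (198.99716186523438, 275.4559326171875), 87.32894897460938)
yellow 151 [0.65540157 0.06660732 0.11345572]
blue 1135 [0.89662003 0.35891154 0.11076489]
side 884 z [0.00207287 0.02510483 0.0331231 ]
((416.2809143066406, -198.4944305419922), (45.32185363769531, 138.9952392578125), 68.69465637207031)
deck [ 199  161  101   47 2570] 0.07111467157024758 ((558.5610961914062, 70.10452270507812), (202.05471801757812, 269.6526794433594), 87.78663635253906)
yellow 139 [0.65115274 0.05838225 0.11072857]
blue 2766 [ 0.90287052 -0.36396959  0.08231539]
```

View pics/c.png

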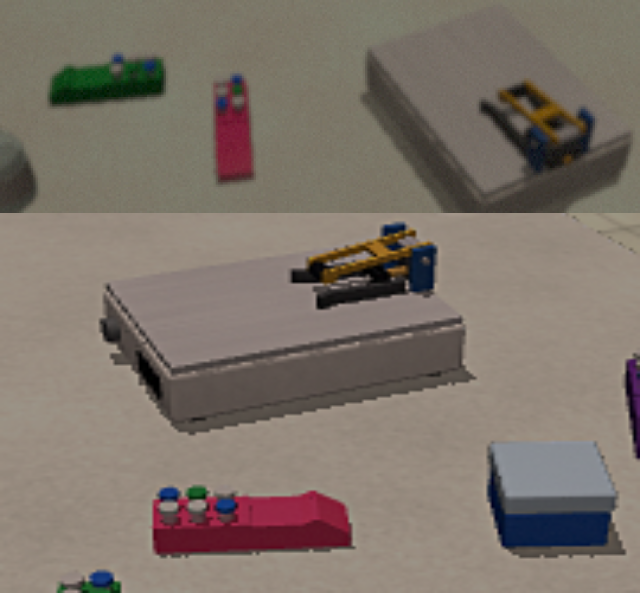

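The pink carrier is confirmed: in the crop its tubes are at the left (rear) and its nose points right, world +x. The shaker's posts are at the +x end. I'll get the bystanders' positions and take a close look at the carrier.

```bash
cat >> h.py <<'E'
def down(a): return (R.from_euler('z',a)*R.from_euler('x',np.pi)).as_rotvec()
def look(manip,cams,name):
    st=manip.state();c=cams.capture('wrist');w=cloud(c,wristT(st,c))
    cv2.imwrite(f'pics/{name}.png',c['image']);pickle.dump((st,c,w),open(name+'.pkl','wb'))
    return c['image'],w
def carrier(im,w,lo=.01,hi=.035):
    m=pink(im);q=w[m];q=q[(q[:,2]>lo)&(q[:,2]<hi)]
    r=cv2.minAreaRect(q[:,:2].astype(np.float32)*1000)
    (cx,cy),(a,b),t=r
    if a<b:t+=90
    t=(t+90)%180-90
    return np.array([cx,cy])/1000,np.radians(t),(a,b),np.percentile(q[:,2],[2,50,98])
E
python3 - <<'E'
from h import *
from cell import manip,cams,inverse_kinematics
d=pickle.load(open('d0.pkl','rb'))
w=cloud(d['side'])
for n,(u,v) in dict(box=(325,238),bottlecap=(270,300),jarcap=(154,155)).items(): print(n,w[v,u])
t=np.radians(-21.5);p=np.array([.417,-.1985])-.03*np.array([np.cos(t),np.sin(t)])
for a in(t,t+np.pi):print(a,inverse_kinematics([*p,.26],down(a)),inverse_kinematics([.47,.07,.26],down(a+.33)))
j=inverse_kinematics([*p,.26],down(t))
manip.move_pose([*p,.26],down(t)) if j is not None else manip.move_pose([*p,.26],down(t+np.pi))
im,w=look(manip,cams,'w1')
print(manip.state()['tool_pos'],manip.state()['clock'],manip.state()['joint_pos'],carrier(im,w))
E
```

```text
box [ 0.61835618 -0.27531091  0.06011012]
bottlecap [ 0.37003955 -0.45649815  0.11547595]
jarcap [0.3329113  0.36643754 0.07368657]
-0.3752457891787809 [-5.06753521e-01 -2.25806462e-01  2.06322225e+00 -4.44089210e-16
  1.30417686e+00  1.43928860e+00] [ 0.09542462 -0.13503168  1.98775448  0.          1.28886985  1.71146674]
2.766346864411012 [-0.50675352 -0.22580646  2.06322225  0.          1.30417686 -1.70230406] [ 0.09542462 -0.13503168  1.98775448  0.          1.28886985 -1.43012592]
[ 0.38942294 -0.18709097  0.25998472] 3.2333 [-5.05675862e-01 -2.25467916e-01  2.06298277e+00  1.82754899e-04
  1.30417919e+00  1.43921019e+00] (array([ 0.41610617, -0.19403366]), np.float64(-0.363957448266262), (38.833580017089844, 138.14553833007812), array([0.01657161, 0.02729164, 0.03171661]))
```

View pics/w1.png

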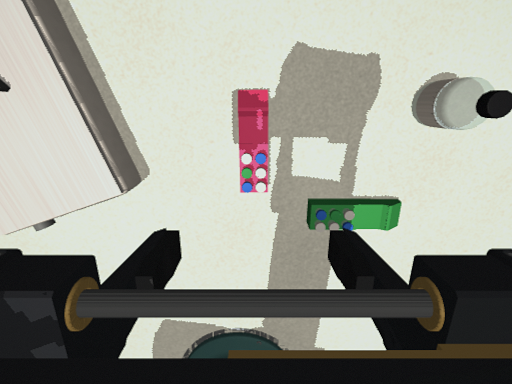

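The wrist view shows the pink carrier at (254,140), nose up (+x). The green decoy at (355,213) is clear of the finger line. Before grasping I'll look at the shaker with empty hands.

```bash
python3 - <<'E'
from h import *
from cell import manip,cams
manip.move_pose([.53,.075,.30],down(-.044))
im,w=look(manip,cams,'w2')
print(manip.state()['clock'])
z=w[...,2];m=((z>.064)&(z<.078)).astype(np.uint8)
k,l,s,_=cv2.connectedComponentsWithStats(m);i=1+np.argmax(s[1:,4]);q=w[l==i]
print(s[i],np.median(q[:,2]),cv2.minAreaRect(q[:,:2].astype(np.float32)*1000))
h=cv2.cvtColor(im,cv2.COLOR_BGR2HSV)
bl=((cv2.inRange(h,(100,120,40),(130,255,255))>0)&(z>.11)&(z<.13)).astype(np.uint8)
k,l,s,_=cv2.connectedComponentsWithStats(bl)
for i in range(1,k):
    if s[i,4]>15:print('post',s[i],np.nanmedian(w[l==i],0))
E
```

```text
4.4333
[  175    34   158   197 23849] 0.07054090066664148 ((558.890625, 75.27445220947266), (192.57325744628906, 262.6224670410156), 87.65318298339844)
post [221  19   9  25 184] [0.68265613 0.09983137 0.12199446]
post [277  19   9  25 167] [0.67996312 0.04118542 0.12204562]
```

View pics/w2.png

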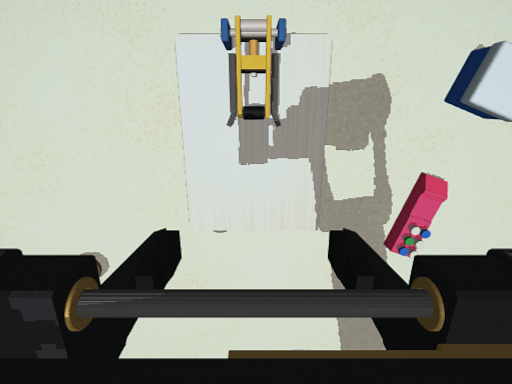

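The wrist view shows the guides at (233,85) and (275,85), with the mouth at row ~120. The roller is at (254,112) and the posts are at (225,32) and (281,32). Offline I'll refine the guide centre line and the end stop, then grasp.

```bash
cat >> h.py <<'E'
S0=np.array([.558,.0757]);SY=-.043
def tosh(w): 
    d=w[...,:2]-S0;c,s=np.cos(SY),np.sin(SY)
    return np.stack([d[...,0]*c+d[...,1]*s,-d[...,0]*s+d[...,1]*c],-1)*1000
def frsh(x,y=0.): c,s=np.cos(SY),np.sin(SY);return S0+np.array([x*c-y*s,x*s+y*c])/1000
E
python3 - <<'E'
from h import *
from cell import manip,cams
st,c,w=pickle.load(open('w2.pkl','rb'));s=tosh(w);z=w[...,2]*1000
v=c['image'].max(2)
g=(z>81)&(z<88)
for x0 in range(44,108,12):
    a=g&(s[...,0]>x0)&(s[...,0]<x0+12)
    L=s[a&(s[...,1]>18)&(s[...,1]<35)][:,1];Rr=s[a&(s[...,1]<-18)&(s[...,1]>-35)][:,1]
    if len(L)and len(Rr):print(x0,L.min(),L.max(),Rr.max(),Rr.min(),len(L),len(Rr))
for r in range(64,84):
    i=254;print(r,s[r,i].round(),z[r,i].round(),c['image'][r,i])
t=-.364;p=np.array([.4161,-.1955])-.03*np.array([np.cos(t),np.sin(t)])
manip.set_gripper(.064)
manip.move_pose([*p,.12],down(t))
manip.move_linear([*p,.006],rate=.12)
manip.set_gripper(.03,force=40)
st=manip.state();print(st['gripper_width'],st['grasp_force'],st['contact_force'],st['tool_pos'],st['clock'])
E
```

```text
44 21.632531050004573 29.350065741523693 -22.273042963633372 -29.990707185495165 70 70
56 21.699798779115167 29.03867272084095 -22.247751255087884 -29.728347098054904 61 63
68 22.242334380954965 29.748897189679976 -22.981427421257298 -29.35770830672185 71 66
80 22.015072434079606 29.639400760803827 -22.767461626832905 -30.33377870777583 71 64
92 21.751128490048906 29.227456292862815 -22.533724264983476 -30.045866413032527 77 77
104 21.75883862967398 33.08195879906385 -22.404792666765637 -32.74991215452021 42 41
64 [93. -1.] 112.0 [ 65 180 209]
65 [92. -1.] 111.0 [ 65 179 208]
66 [91. -1.] 111.0 [ 66 180 209]
67 [90. -1.] 111.0 [ 66 182 211]
68 [89. -1.] 111.0 [ 66 188 219]
69 [90. -1.] 91.0 [44 86 99]
70 [89. -1.] 93.0 [42 37 36]
71 [88. -1.] 90.0 [13 11 11]
72 [88. -1.] 81.0 [90 96 96]
73 [87. -1.] 81.0 [192 203 203]
74 [86. -1.] 81.0 [199 212 211]
75 [85. -1.] 81.0 [201 213 212]
76 [84. -1.] 74.0 [113 119 122]
77 [83. -1.] 70.0 [205 212 202]
78 [82. -1.] 71.0 [218 223 215]
79 [81. -1.] 71.0 [216 221 213]
80 [80. -1.] 71.0 [215 221 212]
81 [79. -1.] 71.0 [216 221 213]
82 [77. -1.] 69.0 [214 221 212]
83 [76. -1.] 71.0 [215 221 213]
0.039993322985482416 39.99995836056769 [-1.10951134 -1.03192018  3.78774575] [ 0.38839084 -0.18507662  0.006459  ] 7.8583
```

```bash
python3 - <<'E'
from h import *
from cell import manip,cams
p=manip.state()['tool_pos']
manip.move_linear([p[0],p[1],.16],rate=.2)
g=frsh(-90,-.3)
manip.move_pose([*g,.16],down(SY)); manip.dwell(.3)
im,w=look(manip,cams,'w3')
st=manip.state();print(st['tool_pos'],st['contact_force'],st['clock'],R.from_rotvec(st['tcp_rot']).as_matrix()[:2,0])
dz=st['tool_pos'][2]-.006
m=pink(im);q=w[m];h=(q[:,2]-dz)*1000;s=tosh(q)
print('h',np.percentile(h,[2,25,50,75,98]))
k=(h>20)&(h<36);print(cv2.minAreaRect(s[k].astype(np.float32)))
k=(h>5)&(h<40);a=s[k]
for x0 in range(-130,20,15):
    b=a[(a[:,0]>x0)&(a[:,0]<x0+15)]
    if len(b):print(x0,b[:,1].min(),b[:,1].max(),len(b),np.median(h[k][(a[:,0]>x0)&(a[:,0]<x0+15)]))
print('xmax',s[(h>5)&(h<40)][:,0].max())
E
```

```text
[0.46815436 0.07845133 0.16008175] [ 0.18674749  0.62790905 -3.14765441] 10.1917 [ 0.99900601 -0.04457544]
h [nan nan nan nan nan]
((-50.36006164550781, 0.35657691955566406), (42.23431396484375, 108.79222869873047), 89.87169647216797)
-115 -19.140323158022884 20.009115893594657 163 28.016564216505362
-100 -19.87902023641177 20.856170724274012 640 28.209871176977693
-85 -20.692490496856156 23.776443550766203 1143 28.050821698726804
-70 -19.426902290488922 20.26444384221687 2376 27.584570784122327
-55 -19.489475124702814 20.246457585733346 2464 25.96253953660571
-40 -19.50170968370722 20.243623179921663 2743 25.934152314379233
-25 -19.85549365905018 20.224384859819327 3089 29.479479094369598
-10 -19.784359125802435 20.171276844882463 3148 23.12147194729991
5 -19.71772525791365 20.076930468525898 872 15.647716177263751
xmax 9.682406644066589
```

View pics/w3.png

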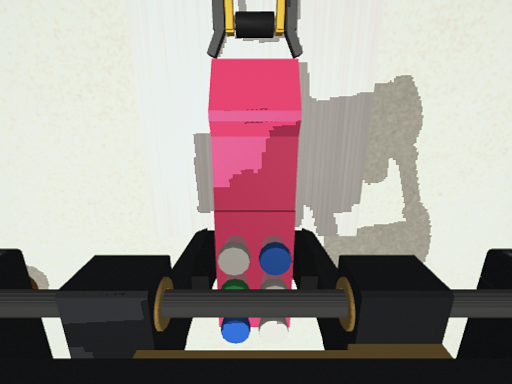

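The carrier is level and straight in the grip. Its nose is at shaker x ≈ 9.7 mm, just short of the guide mouth, and its centre is at y ≈ +0.3, against −0.3 for the guides. I'll correct by −0.6 mm, lower to contact and slide in.

```bash
python3 - <<'E'
from h import *
from cell import manip,cams
f=lambda:np.mean([ (manip.dwell(.02),manip.state()['contact_force'])[1] for _ in range(3)],0)
X,Y=-90,-.9
g=frsh(X,Y)
manip.move_linear([*g,.082],rate=.1);manip.dwell(.2)
f0=f();z=.0785
print('f0',f0)
manip.move_linear([*g,z],rate=.03)
while z>.0735:
    z-=.0004;manip.move_linear([*g,z],rate=.02);d=f()-f0
    if d[2]>2.0:break
st=manip.state();print('z',z,st['tool_pos'],d,st['clock'])
# slide to nose at ~30
manip.dwell(.1);fb=f()
for x in range(-88,-66,3):
    manip.move_linear([*frsh(x,Y),z],rate=.04)
    st=manip.state();print(x,tosh(st['tool_pos']).round(1),(st['tool_pos'][2]*1000).round(2),(st['contact_force']-f0).round(1),st['gripper_width'])
print(st['clock']);pickle.dump((z,f0),open('zf.pkl','wb'))
E
```

```text
f0 [-0.14212238 -0.12660633 -2.94737907]
z 0.07610000000000001 [0.46819817 0.07865667 0.0764869 ] [-2.03564692  0.40141439  5.25399298] 13.4417
-88 [-88.8  -0.9] 76.46 [-5.6  0.2 10.4] 0.03987038848806345
-85 [-85.5  -0.8] 76.43 [-4.3 -0.1  9.1] 0.03967799683651219
-82 [-82.4  -0.8] 76.47 [-4.9  0.4  9. ] 0.0397270403928052
-79 [-79.4  -0.8] 76.48 [-4.7  0.1  8.8] 0.039615600288104416
-76 [-76.5  -0.8] 76.47 [-4.1  1.1  9.9] 0.03960828813306787
-73 [-73.4  -0.8] 76.47 [-4.5  1.1 10. ] 0.039241192230354674
-70 [-70.5  -0.8] 76.46 [-4.7  0.6  8.5] 0.039563813299015115
-67 [-67.5  -0.8] 76.46 [-4.4  0.4  9.6] 0.03957119147350367
15.5917
```

```bash
python3 - <<'E'
from h import *
from cell import manip,cams
z,f0=pickle.load(open('zf.pkl','rb'));z+=.00025
manip.set_gripper(.03,force=50)
Y=-.9
for x in range(-64,-22,2):
    manip.move_linear([*frsh(x,Y),z],rate=.025)
    st=manip.state();d=st['contact_force']-f0
    print(x,tosh(st['tool_pos']).round(1),(st['tool_pos'][2]*1000).round(2),d.round(1),st['moment'].round(2))
    if d[0]<-22 or abs(d[1])>12:print('stop');break
print(st['clock'])
E
```

```text
-64 [-63.8  -0.8] 76.47 [-1.   0.3  6.5] [-0.02  0.49 -0.02]
-62 [-62.5  -0.8] 76.48 [-4.6  0.8  9.6] [-0.    0.79 -0.07]
-60 [-60.6  -0.9] 76.45 [-3.8  1.2  8.1] [0.01 0.81 0.  ]
-58 [-58.6  -0.9] 76.47 [-4.9  0.3  8.6] [-0.01  0.87 -0.01]
-56 [-58.4  -0.9] 76.47 [-10.7   0.7  15.3] [0.09 1.61 0.03]
-54 [-58.5  -0.9] 76.42 [-17.3   0.5  21.3] [0.13 2.53 0.04]
-52 [-58.1  -0.9] 76.41 [-22.5   2.4  26.3] [0.22 3.24 0.01]
stop
17.575
```

The arm is compliant, and the x error also drives the tool down (fz is rising). I'll servo z on fz while advancing x.

```bash
python3 - <<'E'
from h import *
from cell import manip,cams
z,f0=pickle.load(open('zf.pkl','rb'));z+=.00025
Y=-.9;x=-54.
for i in range(60):
    manip.move_linear([*frsh(x,Y),z],rate=.02)
    st=manip.state();d=st['contact_force']-f0;a=tosh(st['tool_pos'])
    if i%2==0:print(round(x,1),round(z*1000,2),a.round(1),(st['tool_pos'][2]*1000).round(2),d.round(1),st['moment'][1].round(2))
    if d[2]>8: z+=min(.00004*(d[2]-5),.0003)
    elif d[2]<2: z-=.0001
    if d[2]<12 and d[0]>-26: x+=.5
    if st['tool_pos'][2]>.0785 or a[0]>-32 or abs(d[1])>12 or d[0]<-30:break
print(i,st['clock'],x,z,d);pickle.dump((x,z,f0),open('xzf.pkl','wb'))
E
```

```text
-54.0 76.35 [-58.1  -0.9] 76.44 [-15.6   0.8  18.6] 2.29
-54.0 76.95 [-58.1  -0.9] 76.44 [-13.2   0.4  15.4] 2.02
-54.0 77.55 [-58.1  -0.9] 76.48 [-12.4   1.   10.1] 1.69
-53.0 78.02 [-57.9  -1. ] 76.47 [-12.5   1.8  10.6] 1.88
-52.0 78.44 [-57.  -1.] 76.5 [-11.7   0.8   8.1] 1.61
-51.0 78.56 [-56.2  -1. ] 76.47 [-11.8   1.8   7.6] 1.68
-50.0 78.56 [-55.4  -1. ] 76.48 [-13.    1.6   8.3] 1.82
-49.0 78.69 [-54.3  -1. ] 76.5 [-11.8   1.6   7.5] 1.71
-48.0 78.69 [-53.5  -1. ] 76.45 [-12.6   1.8   7.5] 1.78
-47.0 78.69 [-52.6  -1.1] 76.49 [-13.2   1.3   7. ] 1.78
-46.0 78.69 [-51.7  -1. ] 76.49 [-13.7   0.9   8.7] 1.88
-45.0 78.84 [-50.7  -1. ] 76.49 [-11.9   2.5   7.7] 1.77
-44.0 78.84 [-49.8  -1. ] 76.51 [-13.4   2.5   7.2] 1.85
-43.0 78.98 [-48.7  -1. ] 76.49 [-11.9   2.2   7. ] 1.73
-42.0 78.98 [-47.8  -1.1] 76.52 [-13.7   1.2   6.9] 1.77
-41.0 78.98 [-47.  -1.] 76.49 [-13.9   1.7   6.9] 1.85
-40.0 78.98 [-46.1  -1.1] 76.48 [-13.7   2.4   8.6] 1.88
-39.0 79.13 [-45.   -1.1] 76.49 [-13.8   2.3   6.8] 1.77
-38.0 79.13 [-44.1  -1.1] 76.51 [-13.6   2.    6.5] 1.83
-37.0 79.13 [-43.3  -1.1] 76.5 [-14.2   1.5   6.6] 1.92
-36.0 79.25 [-42.4  -1.1] 76.48 [-14.1   1.9   7. ] 1.87
-35.0 79.25 [-40.7  -1. ] 76.53 [-11.3   0.3   4.9] 1.54
-34.0 79.25 [-37.8  -1. ] 76.91 [-7.2  1.6  1.5] 1.04
-33.0 79.05 [-36.2  -1. ] 76.92 [-6.1  1.7  0.5] 0.91
-32.0 78.85 [-35.1  -1. ] 76.8 [-5.1  1.6  1.6] 0.96
-31.0 78.65 [-34.1  -1. ] 76.67 [-5.9  0.8  2.6] 0.91
-30.0 78.65 [-33.  -1.] 76.7 [-5.   1.   1.6] 0.84
-29.0 78.45 [-30.5  -1. ] 77.1 [-2.4  0.8 -1.3] 0.59
54 31.325 -28.5 0.07834746315153318 [-2.37609832  0.84365518 -1.30273085]
```

Hump passed (fx fell from −14 to about −3 N at TCP x ≈ −31). On to the stop, with the end face expected at TCP x ≈ −12.

```bash
python3 - <<'E'
from h import *
from cell import manip,cams
x,z,f0=pickle.load(open('xzf.pkl','rb'))
Y=-.9;z-=.0006;H=[]
for i in range(90):
    manip.move_linear([*frsh(x,Y),z],rate=.02)
    st=manip.state();d=st['contact_force']-f0;a=tosh(st['tool_pos'])
    H.append((a[0],d[0]))
    print(round(x,1),round(z*1000,2),a.round(2),(st['tool_pos'][2]*1000).round(2),d.round(1),st['moment'][1].round(2))
    # stalled against the stop: little motion over 3 steps while force climbs
    if a[0]>-24 and i>5 and a[0]-H[-4][0]<.3 and d[0]<-11: print('stall');break
    if d[0]<-19 or a[0]>-0:break
    if d[2]>6: z+=min(.00004*(d[2]-4),.0003)
    elif d[2]<3: z-=.0001
    if d[2]<12: x+=.7 if a[0]<-17 else .4
print(i,st['clock'],x,z);pickle.dump((x,z,f0),open('xzf.pkl','wb'))
E
```

```text
-28.5 77.75 [-27.33  -0.93] 77.67 [ 3.4  1.  -4.4] 0.11
-27.8 77.65 [-26.92  -0.92] 77.77 [ 5.3 -0.1 -5.3] -0.07
-27.1 77.55 [-26.78  -0.91] 77.67 [ 4.3  0.6 -4.4] -0.08
-26.4 77.45 [-26.53  -0.9 ] 77.49 [ 2.2  0.4 -2.9] 0.14
-25.7 77.35 [-25.96  -0.91] 77.3 [ 0.2  0.8 -3.3] 0.23
-25.0 77.25 [-24.98  -0.89] 77.26 [ 0.8  0.1 -2.5] 0.19
-24.3 77.15 [-24.18  -0.92] 77.18 [ 1.5 -0.5 -1.7] 0.19
-23.6 77.05 [-23.54  -0.9 ] 77.07 [ 1.2 -0.9 -2.3] 0.24
-22.9 76.95 [-23.39  -0.91] 76.81 [-1.4 -0.  -0.9] 0.47
-22.2 76.85 [-23.13  -0.93] 76.55 [-4.2  1.3  0.4] 0.74
-21.5 76.75 [-21.94  -0.89] 76.55 [-4.2  0.3 -0.7] 0.72
-20.8 76.65 [-20.86  -0.9 ] 76.54 [-4.5  0.5 -0.2] 0.73
-20.1 76.55 [-20.02  -0.92] 76.52 [-3.7  1.3 -0.3] 0.76
-19.4 76.45 [-19.36  -0.88] 76.5 [-3.7  0.3  1.2] 0.8
-18.7 76.35 [-18.82  -0.9 ] 76.5 [-5.4  0.8  1.9] 0.95
-18.0 76.25 [-18.26  -0.88] 76.48 [-5.5 -0.   2.7] 1.0
-17.3 76.15 [-17.66  -0.9 ] 76.51 [-7.  -0.   3.8] 1.04
-16.6 76.15 [-16.88  -0.9 ] 76.48 [-6.4  0.6  3.8] 1.13
-16.2 76.15 [-16.88  -0.88] 76.48 [-7.4  0.8  4.7] 1.24
-15.8 76.15 [-16.18  -0.91] 76.49 [-6.7
[... 333 characters left out ...]
   0.8  4.6] 1.24
-13.0 76.24 [-14.14  -0.91] 76.46 [-9.   0.9  4.5] 1.41
-12.6 76.24 [-13.57  -0.88] 76.51 [-7.9 -0.4  5. ] 1.36
-12.2 76.24 [-13.59  -0.9 ] 76.48 [-10.5  -0.    5.7] 1.48
-11.8 76.24 [-12.92  -0.9 ] 76.49 [-7.8  0.7  5.4] 1.36
-11.4 76.24 [-12.93  -0.91] 76.48 [-10.8   0.6   6.2] 1.53
-11.0 76.33 [-12.14  -0.88] 76.49 [-7.4  0.8  4.3] 1.35
-10.6 76.33 [-12.15  -0.9 ] 76.48 [-9.6  0.1  6.3] 1.54
-10.2 76.42 [-11.69  -0.91] 76.48 [-9.4  1.   5.3] 1.51
-9.8 76.42 [-11.68  -0.9 ] 76.48 [-10.5   0.5   6.9] 1.62
-9.4 76.53 [-11.68  -0.91] 76.48 [-11.9   0.3   6.6] 1.71
-9.0 76.64 [-11.72  -0.91] 76.47 [-12.5   0.7   6.8] 1.83
stall
36 40.575 -9.000000000000007 0.07663766739822371
```

```bash
python3 - <<'E'
from h import *
from cell import manip,cams
x,z,f0=pickle.load(open('xzf.pkl','rb'))
Y=-.9
for i in range(24):
    manip.move_linear([*frsh(x,Y),z],rate=.02)
    manip.dwell(.04)
    F=[]
    for _ in range(3): manip.dwell(.02);st=manip.state();F.append(st['contact_force']-f0)
    d=np.mean(F,0);a=tosh(st['tool_pos'])
    print(round(x,1),round(z*1000,2),a.round(2),(st['tool_pos'][2]*1000).round(2),d.round(1),st['moment'][1].round(2))
    if d[0]<-18: print('pressed');break
    if d[2]>6: z+=min(.00004*(d[2]-4),.0003)
    elif d[2]<3: z-=.0001
    x+=.4
manip.dwell(.3)
print(i,st['clock'],x,z);pickle.dump((x,z,f0),open('xzf.pkl','wb'))
E
```

```text
-9.0 76.64 [-11.7  -0.9] 76.49 [-11.8   0.7   7.1] 1.85
-8.6 76.76 [-11.69  -0.92] 76.48 [-13.2   0.6   7.3] 1.96
-8.2 76.89 [-11.68  -0.91] 76.48 [-14.3   1.    7.8] 2.09
-7.8 77.05 [-11.72  -0.9 ] 76.48 [-14.8   1.5   7.6] 2.14
-7.4 77.19 [-11.7   -0.91] 76.45 [-15.7   1.4   8.5] 2.33
-7.0 77.37 [-11.7   -0.91] 76.47 [-16.1   1.7   8.1] 2.34
-6.6 77.53 [-11.7   -0.91] 76.47 [-17.2   1.7   8.2] 2.44
-6.2 77.7 [-11.66  -0.93] 76.49 [-18.2   1.5   8.7] 2.52
pressed
7 43.3083 -6.200000000000005 0.07770041151973021
```

```bash
python3 - <<'E'
from h import *
from cell import manip,cams
x,z,f0=pickle.load(open('xzf.pkl','rb'))
Y=-.9
def rep(n):
    st=manip.state();print(n,tosh(st['tool_pos']).round(2),(st['tool_pos'][2]*1000).round(2),(st['contact_force']-f0).round(1),st['clock'])
x+=.4;manip.move_linear([*frsh(x,Y),z+.0001],rate=.02);manip.dwell(.3);rep('press')
for k in range(1,5):
    manip.move_linear([*frsh(x+(-10.2-x)*k/4,Y),z+(.0766-z)*k/4],rate=.02)
manip.dwell(.1);rep('relax')
manip.set_gripper(.064);manip.dwell(.1);rep('open')
p=manip.state()['tool_pos']
manip.move_linear([p[0],p[1],.20],rate=.1)
q=frsh(-60);manip.move_linear([*q,.27],rate=.2);manip.dwell(.2)
im,w=look(manip,cams,'w4');rep('up')
m=pink(im);q=w[m];q=q[~np.isnan(q[:,0])];s=tosh(q);h=q[:,2]*1000-70.5
k=(h>20)&(h<36);print(cv2.minAreaRect(s[k].astype(np.float32)),s[k].max(0),s[k].min(0))
k=(h>24)&(h<30)&(s[:,0]<15);print('block h',np.median(h[k]),'y',s[k][:,1].min(),s[k][:,1].max())
cv2.imwrite('pics/w4c.png',cv2.resize(im[0:260,130:390],(600,600),interpolation=cv2.INTER_CUBIC))
E
```

```text
press [-11.69  -0.94] 76.48 [-18.6   1.6   9.7] 44.1583
relax [-11.65  -0.91] 76.49 [-7.9  0.9  4.6] 45.2583
open [-9.98 -0.91] 76.69 [ 0.5 -0.4  2.6] 45.8917
up [-60.26  -0.15] 268.42 [-0.   0.4  2.8] 48.1083
((-7.350395202636719, 0.8085422515869141), (39.29521179199219, 88.23196411132812), 89.8580093383789) [36.7972362  20.56541204] [-51.41756448 -18.81412694]
block h 28.034283734766575 y -18.814126941398957 20.565412036025894
```

View pics/w4c.png

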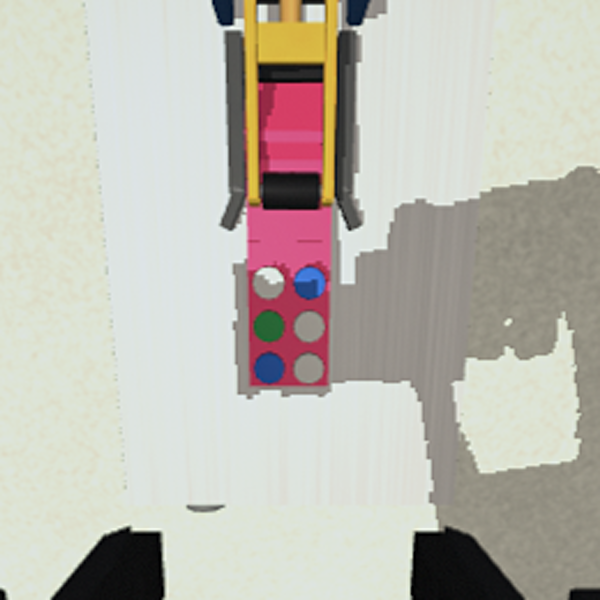

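The crop shows the carrier straight between the guides, its nose on the black stop plate at (290,73) and the roller at (290,190) in the hollow behind the hump. Its rear is at x = −51.4 mm, so the nose is at about 88.6 mm, matching the stop face seen at about 88 mm. The gripper is clear, so I'm handing in.

```bash
python3 -c "
from cell import order
print(order.close_job())"
```

```text
the job is handed in; nothing more can be done
None
```

I handed the job in at about 48 s: the pink carrier is home against the end stop, released, with the roller in the hollow and the bystanders never approached. The stop force, estimated from the wrist reading, was about 9–10 N; no verdict came back.

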